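# Take the guide bush off the router base

## Task

The router base stands sole-up in its cradle with the 30 mm brass guide bush locked in the middle of the sole. Push the red release button on the base's ear all the way down (it stays down), then push the bush down against its spring and turn it anticlockwise, most of a quarter turn, until it comes up against its stop, lift it straight off and lay it flat, collar up, in the empty blue-floored recess of the foam tray. Work with a light hand, everything moves with less than 10 N: do not force the button or the latch, do not wrench the bush in its mount or against its stop, set it down rather than drop it, and leave everything else where it is.

Things in the scene. Friction and masses are not known exactly. Their poses are not given: they have to be found in the camera images.
- router_base: Aluminium router base, fixed, upside down on a 150 mm square plywood cradle: black sole plate, 150 mm across, face up, 112 mm above the bench; wooden side knobs along its +y and -y (133 mm from the axis, tops 100 mm high). Origin on the bench below the axis of the bush mount, z up; the release-button ear points along its -x. The mount's three bayonet slots: see mount_center.
- mount_center (a point): Centre of the bush mount, on its axis, level with the sole face. The slotted ring is clamped in the base with its slots anywhere within 10 degrees of 0, 120, 240 degrees from the base's +x, so the turn takes 55 to 78 degrees. It ends at a hard stop; there (back to 5 degrees before it) the lugs are in the slots and the bush comes off; 6 mm above its locked height it is clear. 1 mm side play.
- button_top (a point): Centre of the top of the red release button, 18 mm across, on an ear 94 mm from the mount axis towards the base's -x; pressed straight down. It stands 13 mm proud of the ear, its top 3 mm below the sole face when up; the sole's edge is 10 mm from the button's side. This point moves with the button.
- latch (a joint): Travel of the release button and its latch pin, in m: 0 up (locked), 0.008 fully down against a hard stop. About 5 N of friction all the way (6 to 8 N pushes it home) and it stays where it is left; the pin is out of the way of the pushed-down bush only in the last 0.8 mm.
- bush: Brass guide bush, 0.12 kg: flange 52 mm across, 5.5 mm thick; three lugs at its underside (4 mm thick, 11 mm wide, to a 64 mm circle). Origin at the centre of its underside, z up, x through one lug. Locked, its flange lies 0.5 mm below the sole face and its x 65 degrees clockwise (from above) of the base's x; a wave spring holds its lugs up in 2 mm deep pockets of the mount: see collar_top.
- collar_top (a point): Centre of the top of the bush's collar, 21.5 mm above the bush's origin. The collar, 30 mm across (22 mm bore), stands 16 mm above the flange; it is round and the only place to grip. To turn, the bush must be held down 2 to 3.4 mm: the spring gives 4 N at the locked height, 6 N 2 mm lower, where the lugs leave the pockets; at 3.4 mm (7.4 N) it bottoms hard (the bush's weight takes off 1 to 1.5 N).
- tray: Black foam tray, fixed, 260 x 94 x 22 mm (long along its x), three round recesses 70 mm across and 10 mm deep with blue floors, 82 mm apart along its x; two hold other bushes (collars 17 and 24 mm across, tops 12 mm above the tray), one is empty. Origin at the centre of its underside.
- empty_recess: The empty recess of the tray: this point is the centre of its floor, 12 mm above the bench.
- bush17: Another brass bush, same flange, collar 17 mm across, in the tray. Leave it alone.
- bush24: Another brass bush, same flange, collar 24 mm across, in the tray. Leave it alone.
- motor_unit: The router's motor unit, 88 mm across and 167 mm high, standing on its cap, 2.2 kg; origin under its centre. Leave it alone.
- collet_wrench: Flat steel wrench, 180 mm long along its x, 8 mm thick. Leave it alone.
- tape_measure: Yellow tape measure, 72 x 36 x 66 mm high; origin under its centre. Leave it alone.
- glue_bottle: Yellow glue bottle, 64 mm across, 190 mm high; origin under its centre. Leave it alone.
- sanding_block: Cork sanding block, 122 x 68 x 36 mm high; origin under its centre. Leave it alone.
- combination_square: Steel combination square lying flat, 280 mm long along its x, 18 mm high. Leave it alone.
There are look-alikes about, which are no part of the job. What is shaped like the bush but green or orange is not meant.

How it is judged (in metres and radians):
On the way, in this order (a step that is already met when the one before it is completed fails the run):
1. the release button is fully down (at least 7.2 of its 8 mm) while the bush is still locked (value of joint latch above 0.0072 m and angle between the x axis of bush and the x axis of router_base, either way round above 1 rad and z of bush in the frame of router_base below 0.109 m), for 0.1 s.
2. the bush has been turned to its release position (its x within 16.6 degrees of the base's x) and is still in the mount (angle between the x axis of bush and the x axis of router_base, either way round below 0.29 rad and z of bush in the frame of router_base below 0.1125 m and horizontal distance between bush and mount_center below 0.004 m), for 0.1 s.
3. the bush has been lifted straight out: more than 12 mm above its locked height, within 10 mm of the mount axis and within 12 degrees of upright (z of bush in the frame of router_base between 0.118 and 0.15 m and horizontal distance between bush and mount_center below 0.01 m and angle between bush's own z axis and vertical below 0.21 rad), for 0.05 s.
4. the bush is down in the empty recess (within 5 mm of its floor and 8 mm of its centre) while still held: set down, not dropped (z of bush in the frame of empty_recess below 0.005 m and horizontal distance between bush and empty_recess below 0.008 m and contact force between the fingers and bush above 0.5 N), for 0.05 s.
At the end, for the whole second after the job is handed in: The bush lies at rest, collar up and flat (within 3.4 degrees), on the floor of the empty recess (centre within 6 mm, height within 3 mm); the release button is still down (more than 6 mm) (horizontal distance between bush and empty_recess below 0.006 m and z of bush in the frame of empty_recess between -0.003 and 0.003 m and angle between bush's own z axis and vertical below 0.06 rad and linear speed of bush below 0.02 m/s and value of joint latch above 0.006 m); the robot touches nothing.
It fails at once if the bush is turned against the latch pin with more than 12 N (contact force between bush and latch above 12 N).
It fails at once if the bush is forced in its mount (more than 22 N between them; the spring alone makes about 7 N) (contact force between bush and router_base above 22 N).
It fails at once if the fingers push on the release button or on any part of the router base with more than 22 N (contact force between the fingers and router_base above 22 N).
It fails at once if any bystander (other bushes, motor unit, wrench, tape measure, glue bottle, sanding block, square) is moved more than 15 mm (distance of any of bush17, bush24, motor_unit, collet_wrench, tape_measure, glue_bottle, sanding_block, combination_square from where it was at the start of the episode above 0.015 m).
It also fails if it takes over 72 s, if anything falls off the work surface, if the arm or the gripper's body presses on something with over 40 N, if the wrist force passes 120 N, or if a joint passes its speed limit or range.

## Robot

A 6-joint arm with a two-finger parallel gripper is mounted at the origin on the work surface. World frame = base frame: x ahead of the robot, y to its left, z up, the work surface at z = 0. Lengths are in mm, angles in rad, forces in N, time in s.
With the tool pointing down it reaches from about 275 to 825 mm from the base axis. Payload 5.2 kg.
Tool frame: the origin (TCP) lies at the very end of the fingers, on their centre line; the grasp point (between the pads) lies 19 mm behind it; z points along the fingers, y is the line along which they close (so a half turn about z gives the same grasp; the last joint's range is limited). The gripper opens to 93 mm and grips with 3 to 60 N. Pads are 15 mm wide; open, the fingers measure 128 mm over their backs; the gripper's body (75 mm by 188 mm) begins 65 mm behind the grasp point.
Start: joints at [-1.312, 0.259, 1.535, -0, 1.348, -0.203], TCP at [245.079, -492.383, 218.653] pointing down, gripper open.
Joint ranges: [-3.14, 3.14], [-0.91, 2.08], [0.19, 2.58], [-1.22, 4.36], [0.22, 2.71], [-3.12, 3.12]. Speed limits (rad/s): [2.57, 2.57, 3.14, 3.14, 3.14, 3.14].

## Interface

Orientations are given as [roll, pitch, yaw] about the fixed x, y, z axes, in that order (R = Rz(yaw) Ry(pitch) Rx(roll)).
In Python, from bench import robot gives the robot as it stands. The module is installed in compiled form; this text tells all that it offers. Calls block until the motion is done:
- robot.move_ptp(position, orientation): joint-space move of the TCP to a pose.
- robot.move_linear(position, ori=None, speed=150, f_stop=None): straight line of the TCP; ori=None keeps the orientation; speed is the mean speed in mm/s. With f_stop (N) it stops when the force on the tool has changed by that much, and returns True; else False.
- robot.move_j(angles): joint-space move.
- robot.move_gripper(opening): opening from 0.0 (shut) to 1.0 (fully open); the grip force is fixed at half the most; returns when the fingers have stopped.
- robot.sleep(seconds).
- robot.inverse_kinematics(position, orientation): joint angles nearest the present ones, or None.
- robot.get_image(name): name is "scene" or "top"; returns a dict with "img" (480x640x3 uint8, blue, green, red), "fovy" (degrees; the focal length in pixels is half the picture's height over the tangent of half this angle, whatever the lens; pixels are square), "cx", "cy" (the principal point, pixels), "eye" and "orientation" of the camera in the world. Camera axes: x right, y down, z forward; pixel columns grow to the right and rows downward; lengths in mm; the calibration is good to about 2 mm. A picture is of the moment at which its call begins. There is no depth.
A pose or a line that the arm cannot do raises robot.MotionError and nothing moves.
- robot.hand_in(): hands the job in; it is judged then, once.
Readings, each from a call of its own:
- robot.current_t(): time.
- robot.current_qpos(): joint angles.
- robot.current_joint_vel(): joint speeds.
- robot.current_joint_efforts(): joint torques, N m.
- robot.current_tcp_pos(): TCP position.
- robot.current_eef_rot(): TCP orientation.
- robot.current_contact_force(): force on the tool from outside, world axes, zero at the start.
- robot.current_ft_torque(): the same for the moment, N m.
- robot.current_gripper_width(): opening from 0.0 (shut) to 1.0 (fully open).
- robot.current_finger_force(): force on a finger pad.
Only numpy, scipy, OpenCV 4.12 (cv2) and the standard library are available. Lean on these libraries where they do the work, as an engineer would, in place of code of your own. Each camera call takes 0.05 s, during which the arm holds its last target. There are 200 camera calls.

## Working session

There is one attempt and no reset: what is moved stays moved. The work goes in short steps, each a Python script; the robot and the scene stay as the last script left them, time stands still between calls to the robot, and variables do not carry over. Pictures are saved under pics/ and viewed, at most 10 in all, crops included, and the job is handed in when it is done.

```bash
mkdir -p pics
cat > h.py <<'E'
import numpy as np, cv2
from bench import robot
from scipy.spatial.transform import Rotation as R
def cam(n):
    d=robot.get_image(n); return d
def rot(d):
    o=np.array(d["orientation"],float)
    return o if o.shape==(3,3) else R.from_euler('xyz',o).as_matrix()
def f(d): return 240/np.tan(np.radians(d["fovy"])/2)
def ray(d,u,v):
    r=rot(d)@np.array([(u-d["cx"])/f(d),(v-d["cy"])/f(d),1]); return np.array(d["eye"],float),r/np.linalg.norm(r)
def onz(d,u,v,z):
    e,r=ray(d,u,v); return e+r*(z-e[2])/r[2]
def proj(d,p):
    c=rot(d).T@(np.array(p,float)-np.array(d["eye"],float)); return c[:2]/c[2]*f(d)+[d["cx"],d["cy"]]
E
python3 - <<'E'
from h import *
for n in("scene","top"):
    d=cam(n); cv2.imwrite(f"pics/{n}0.png",d["img"]); print(n,{k:d[k] for k in d if k!="img"})
print(robot.current_t(),robot.current_eef_rot(),robot.current_contact_force())
E
```

```text
scene {'fovy': 56.954560069998564, 'cx': 317.604715279733, 'cy': 244.32028108114812, 'eye': array([1110.41917512,  -36.96593553,  767.20596962]), 'orientation': array([-2.44130864, -0.00601745,  1.41843739])}
top {'fovy': 56.64240143349272, 'cx': 318.578848766612, 'cy': 241.75543236919728, 'eye': array([431.70727825,  63.03728422, 982.34305788]), 'orientation': array([-2.98338255, -0.02521983, -1.5601024 ])}
0.1 [-3.13994377e+00 -3.29557416e-04  4.61801502e-01] [-0.57605371 -0.55218348 -0.45154879]
```

View pics/scene0.png

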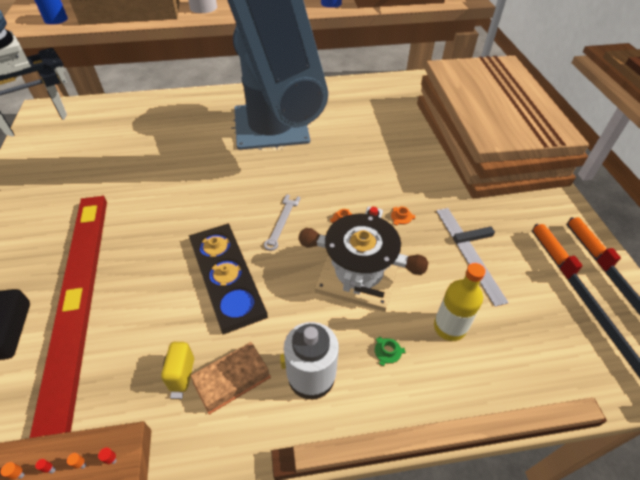

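View pics/top0.png

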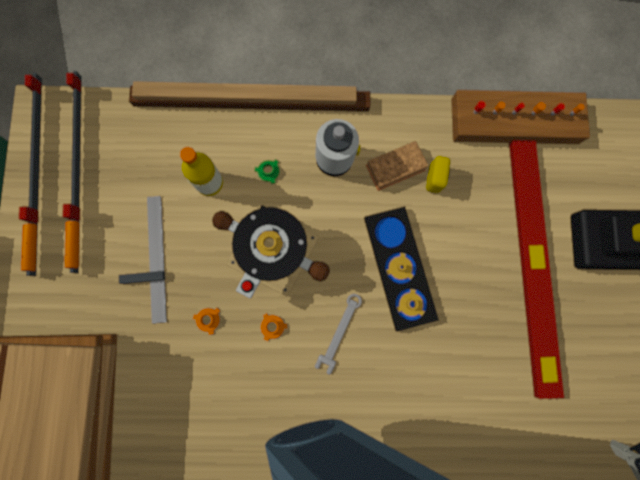

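The scene view shows the sole at about (363,243), the button at (375,211) and the empty recess at (237,303). In the top view they are at (269,243), (247,287) and (391,232).

The bush candidates in the top view are:
- Brass at (269,243), in the sole.
- Brass at (401,267) and (411,304), in the tray.
- Orange at (207,319) and (272,326).
- Green at (268,170).

The one meant is the brass bush at (269,243), because it sits in the mount on the black sole. Next I measure and crop.

```bash
cat > m.py <<'E'
from h import *
T,S=cam("top"),cam("scene")
def blobs(d,lo,hi,roi,n=1):
    h=cv2.cvtColor(d["img"],cv2.COLOR_BGR2HSV); m=cv2.inRange(h,np.array(lo),np.array(hi))
    x0,y0,x1,y1=roi; k=np.zeros_like(m); k[y0:y1,x0:x1]=m[y0:y1,x0:x1]
    c,_=cv2.findContours(k,cv2.RETR_EXTERNAL,cv2.CHAIN_APPROX_NONE)
    return sorted(c,key=cv2.contourArea)[::-1][:n]
def planefit(d,c,z):  # rim pixels -> plane -> circle
    p=np.array([onz(d,*q,z)[:2] for q in cv2.convexHull(c)[:,0]],np.float32)
    (x,y),(a,b),t=cv2.fitEllipse(p); return np.round([x,y,a,b],1)
for n,d,rs,rb,rr in(("top",T,(225,200,315,285),(365,205,415,255),(235,275,262,298)),("scene",S,(322,205,405,275),(210,280,265,325),(364,203,386,218))):
    c=blobs(d,(0,0,0),(180,255,55),rs)[0]; print(n,"sole",planefit(d,c,112))
    c=blobs(d,(105,120,60),(130,255,255),rb)[0]; print(n,"recess",planefit(d,c,12))
    for lo,hi in(((0,170,80),(6,255,255)),((170,170,80),(180,255,255))):
        b=blobs(d,lo,hi,rr)
        if b and cv2.contourArea(b[0])>8: print(n,"button",planefit(d,b[0],109),cv2.contourArea(b[0]))
a=cv2.resize(T["img"][190:310,190:350],None,fx=5,fy=5,interpolation=cv2.INTER_CUBIC)
cv2.imwrite("pics/crop1.png",a)
E
python3 m.py
```

```text
top sole [566.8 139.8 143.7 146.5]
top recess [ 611.6 -118.9   69.4   70.6]
top button [482.7 182.1  17.2  18.2] 54.5
scene sole [571.2 138.  141.4 147.5]
scene recess [ 609.8 -120.2   66.5   67.6]
scene button [489.4 180.1  15.9  23. ] 39.0
```

View pics/crop1.png

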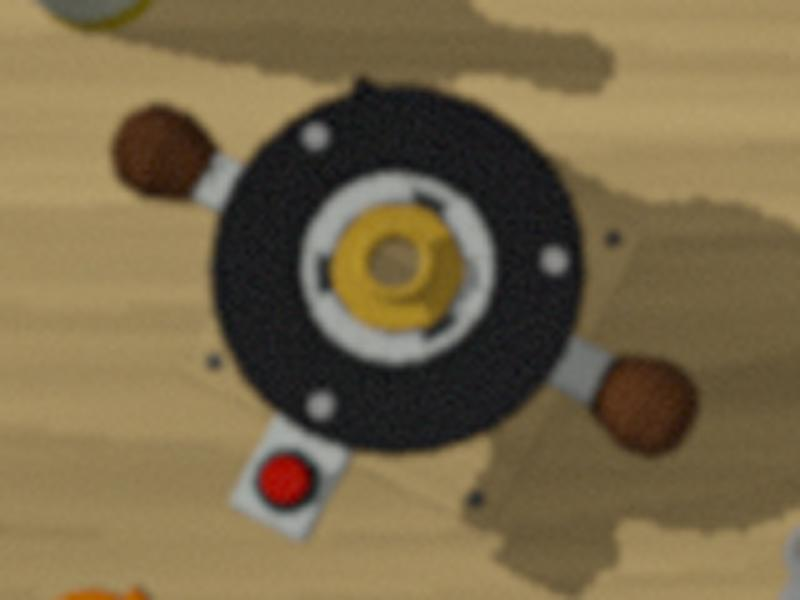

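The crop confirms it: a brass bush in the light ring at crop (397,265), the red button at (287,480), and ring slots at (322,272), (430,205) and (440,325), close to the base's x. The button-to-axis distance measures 94.1 mm against 94 given, and the base yaw is about -26.7°. Next I press the button.

Run:
```python
from h import *
yaw=2.675; B=[483.4,181.8]
robot.move_gripper(0.0)
robot.move_ptp([*B,190],[np.pi,0,yaw])
robot.move_linear([*B,120],speed=120)
print(robot.current_t(),robot.current_qpos(),robot.current_contact_force())
print(robot.move_linear([*B,104],speed=12,f_stop=3), robot.current_tcp_pos(),robot.current_contact_force())
print(robot.move_linear([*B,99],speed=8,f_stop=5), robot.current_tcp_pos(),robot.current_contact_force(),robot.current_t())
```

```text
4.9167 [ 1.43164070e-01  2.88855397e-01  1.75215717e+00 -3.11185393e-05
  1.09978051e+00 -9.60681550e-01] [ 0.68667733 -0.08742968 -0.19371305]
True [483.29125295 181.81240113 108.50692526] [ 0.63393889 -0.31178166  2.91319952]
True [483.30467858 181.81118316 101.2119086 ] [-0.5190388  -0.65479484  4.38669445] 6.675
```

Run:
```python
from h import *
p=list(robot.current_tcp_pos()[:2])
print(robot.move_linear([*p,99],speed=5,f_stop=4.5), robot.current_tcp_pos(),robot.current_contact_force())
robot.move_linear([*p,150],speed=100)
print(robot.move_gripper(0.45),robot.current_gripper_width(),robot.current_contact_force(),robot.current_t())
q=robot.current_qpos()
C=[567.5,139.5]
robot.move_ptp([*C,160],[np.pi,0,0.9]); robot.move_linear([*C,124],speed=60)   # below collar top 127.5 later
print(robot.current_tcp_pos(),robot.current_contact_force(),robot.current_qpos(),robot.current_t())
d=cam("top"); cv2.imwrite("pics/b.png",cv2.resize(d["img"][190:310,190:350],None,fx=5,fy=5,interpolation=cv2.INTER_CUBIC))
```

```text
True [483.31757223 181.8195234  101.21351945] [-0.34613752 -0.72627548  3.92380138]
False 0.44810855789012544 [-0.58454282  1.09672311  1.24385866] 8.4083
[567.66294824 139.50864167 124.03882677] [0.87822782 0.29713182 0.04309684] [5.02836205e-02 3.96774365e-01 1.58050560e+00 5.57838121e-07
 1.16418511e+00 7.21113300e-01] 10.65
```

View pics/b.png

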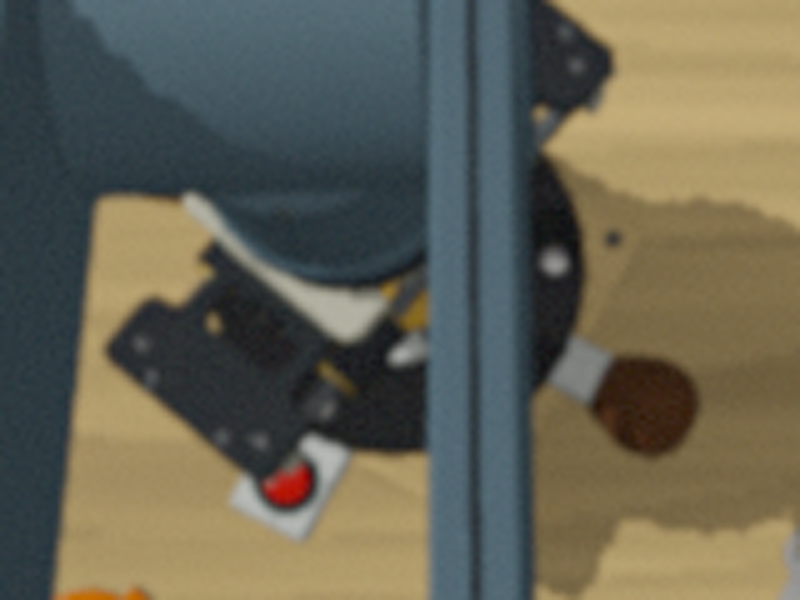

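The bush is between the fingers and the button is on its hard stop: a further 9 N did not move it, and z is 101.2 against 101 expected. The arm hides most of the bush, so I centre by touch.

Run:
```python
from h import *
c=np.array([567.5,139.5]); z=119.
for yaw in(0.9,0.9-np.pi/2):
    robot.move_linear([*c,z],[np.pi,0,yaw],speed=60)
    u=np.array([np.sin(yaw),-np.cos(yaw)]); e=[]
    for s in(1,-1):
        robot.move_linear([*c,z],speed=60); robot.sleep(.15)
        h=robot.move_linear([*(c+s*9*u),z],speed=12,f_stop=2.5)
        p=robot.current_tcp_pos()[:2]; e.append((p-c)@u); print(yaw,s,h,e[-1],robot.current_contact_force())
    c=c+u*np.mean(e); print("centre",c,"halfgap",(e[0]-e[1])/2)
robot.move_linear([*c,z],speed=60); print(robot.current_t(),robot.current_qpos()[5])
```

```text
0.9 1 True 6.44991849046687 [-0.45893057 -0.26750064 -0.06251353]
0.9 -1 True -5.582416927619774 [-0.27380844  0.0515169   1.11086716]
centre [567.83976866 139.23037619] halfgap 6.016167709043322
-0.6707963267948965 1 True 6.337756236940917 [0.14975632 1.19759525 1.31514446]
-0.6707963267948965 -1 True -6.317166810131334 [0.63106062 0.10910362 0.23674674]
centre [567.83336936 139.22231206] halfgap 6.327461523536126
16.8 2.291433884018368
```

Run:
```python
from h import *
c=[567.84,139.23]
robot.move_linear([*c,119],[np.pi,0,-0.1],speed=60); robot.move_linear([*c,117],speed=40); robot.sleep(.2)
F=lambda:np.round(robot.current_contact_force(),1)
print(F(),robot.current_ft_torque())
robot.move_gripper(0.0); print("w",robot.current_gripper_width()*93,robot.current_finger_force(),F(),robot.current_tcp_pos())
for z in(116,115.4,114.8,114.4):
    h=robot.move_linear([*c,z],speed=6,f_stop=7); robot.sleep(.2); print(z,h,F(),robot.current_tcp_pos()[2])
    if h: break
print(robot.current_ft_torque(),robot.current_t(),robot.current_qpos()[5])
```

```text
[ 0.4 -0.5 -0. ] [ 0.0205392  -0.01037677 -0.00312294]
w 29.404637656057293 29.999932050704956 [0.3 1.  0.7] [567.8905854  139.36393599 117.02894655]
116 False [-2.2  1.1  4.1] 116.181772874292
115.4 False [-0.5  1.4  3.6] 115.45065599512476
114.8 False [-0.7  3.   5.1] 114.87854410036732
114.4 False [-0.8  2.7  5.7] 114.49026403406015
[0.49750542 0.21165153 0.01302589] 20.2167 1.7205430035800897
```

```bash
cat > turn.py <<'E'
from h import *
import sys
c=[567.84,139.23]; a,end,lim=float(sys.argv[1]),float(sys.argv[2]),0.22
t0=robot.current_ft_torque()[2]
while a<end-1e-6:
    a=min(a+(4 if a<50 else 1.5),end)
    h=robot.move_linear([*c,114.4],[np.pi,0,-0.1+np.radians(a)],speed=20,f_stop=6); robot.sleep(.05)
    T=robot.current_ft_torque()[2]; y=np.degrees(robot.current_eef_rot()[2]+.1)
    print(f"{a:.1f} {h} yaw {y:.2f} T {T:.3f}",np.round(robot.current_contact_force(),1),round(robot.current_tcp_pos()[2],2),round(robot.current_t(),2))
    if h or abs(T)>lim: break
E
python3 turn.py 0 12
```

```text
4.0 False yaw 4.01 T 0.117 [-0.8  1.1  5.4] 114.56 20.52
8.0 False yaw 8.01 T 0.134 [-0.4  1.3  5.4] 114.54 20.82
12.0 False yaw 12.01 T 0.086 [-0.8  1.3  5.1] 114.53 21.12
```

```bash
python3 turn.py 12 84
```

```text
16.0 False yaw 16.01 T 0.114 [-0.8  0.7  4.9] 114.52 21.42
20.0 False yaw 20.01 T 0.086 [-1.4  0.2  5.7] 114.52 21.72
24.0 False yaw 24.01 T 0.056 [-1.2  0.4  5.1] 114.52 22.02
28.0 False yaw 28.01 T 0.084 [-0.6  0.6  4.8] 114.54 22.32
32.0 False yaw 32.01 T 0.050 [-1.3 -0.7  4.4] 114.51 22.62
36.0 False yaw 36.01 T 0.109 [-0.3  1.3  5.8] 114.53 22.92
40.0 False yaw 40.01 T 0.090 [-1.1  1.3  4.9] 114.56 23.22
44.0 False yaw 44.01 T 0.056 [-0.2 -0.1  4.7] 114.56 23.52
48.0 False yaw 48.01 T 0.092 [-1.6  0.1  5. ] 114.56 23.82
52.0 False yaw 52.01 T 0.082 [-0.5  0.2  4.6] 114.55 24.12
53.5 False yaw 53.50 T 0.004 [-0.1  0.1  5.1] 114.55 24.42
55.0 False yaw 55.00 T 0.011 [-0.4 -0.2  5.3] 114.56 24.72
56.5 False yaw 56.50 T -0.024 [-0.6 -0.3  6.1] 114.57 25.02
58.0 False yaw 58.00 T 0.028 [0.1 0.5 4.7] 114.57 25.32
59.5 False yaw 59.50 T -0.013 [-0.3  0.6  4.7] 114.58 25.62
61.0 False yaw 61.00 T 0.013 [-1.2  0.6  5.5] 114.56 25.92
62.5 False yaw 62.50 T 0.021 [-0.5  0.2  5. ] 114.58 26.22
64.0 False yaw 64.00 T -0.029 [-0.2 -0.3  4.2] 114.58 26.52
65.5 False yaw 65.50 T 0.025 [-0.2 -0.5  5.3] 114.58 26.82
67.0 False yaw 67.00 T 0.020 [ 0.1 -0.5  4.9] 114.56 27.12
68.5 False yaw 68.50 T -0.015 [ 0.1 -0.4  5.2] 114.57 27.42
70.0 False yaw 69.99 T -0.041 [-0.1  0.7  4.4] 114.56 27.72
71.5 False yaw 71.49 T -0.079 [-1.6  1.2  5.7] 114.5 28.02
73.0 False yaw 72.96 T -0.357 [-2.   1.8  6.1] 114.5 28.32
```

Resistance rises sharply at 72°, which is the stop and lies within the 55–78° range. I back off 1.5° and lift gently.

Run:
```python
from h import *
c=[567.84,139.23]; F=lambda:(np.round(robot.current_contact_force(),1),round(robot.current_ft_torque()[2],3),np.round(robot.current_tcp_pos(),2),robot.current_t())
o=[np.pi,0,-0.1+np.radians(71.0)]
robot.move_linear([*c,114.4],o,speed=20); robot.sleep(.2); print(F())
for z in(116,117.5,119,121,124):
    h=robot.move_linear([*c,z],speed=10,f_stop=6); robot.sleep(.05); print(z,h,*F())
    if h: break
```

```text
(array([-1.2,  1.6,  6.5]), np.float64(-0.052), array([567.71, 139.02, 114.44]), 28.7667)
116 False [-1.5  0.   3.8] -0.039 [567.75 139.04 115.91] 29.125
117.5 False [-1.4  0.4  2.5] -0.056 [567.7  139.07 117.34] 29.475
119 False [-1.5 -0.2  1. ] -0.028 [567.73 139.1  118.86] 29.825
121 False [ 0.3 -0.2 -0.6] -0.032 [567.83 139.27 120.86] 30.225
124 False [ 0.4  0.  -0.6] 0.009 [567.85 139.23 124.05] 30.725
```

Run:
```python
from h import *
c=[567.84,139.23]; r=[611.6,-119.2]
robot.move_linear([*c,138],speed=40); robot.sleep(.15)
robot.move_linear([*c,200],speed=100)
robot.move_linear([*r,200],[np.pi,0,0.27],speed=120)
robot.move_linear([*r,45],speed=80); robot.sleep(.3)
print(robot.current_gripper_width()*93,robot.current_finger_force(),robot.current_tcp_pos(),robot.current_t(),robot.current_contact_force())
S,T=cam("scene"),cam("top")
a=cv2.resize(S["img"][215:335,170:330],None,fx=5,fy=5,interpolation=cv2.INTER_CUBIC)
cv2.imwrite("pics/h.png",a)
# expected crop pixels of the recess rim circle(z22) and bush centre
for d,n in((S,"S"),): print([np.round((proj(d,[r[0]+35*np.cos(t),r[1]+35*np.sin(t),22])-[170,215])*5) for t in(0,np.pi/2,np.pi,-np.pi/2)])
```

```text
29.177872685601915 29.999734461307526 [ 611.66887393 -119.18701055   45.1386911 ] 36.8583 [-0.59785738  0.56879166 -1.8061363 ]
[array([335., 505.]), array([420., 418.]), array([329., 357.]), array([242., 440.])]
```

View pics/h.png

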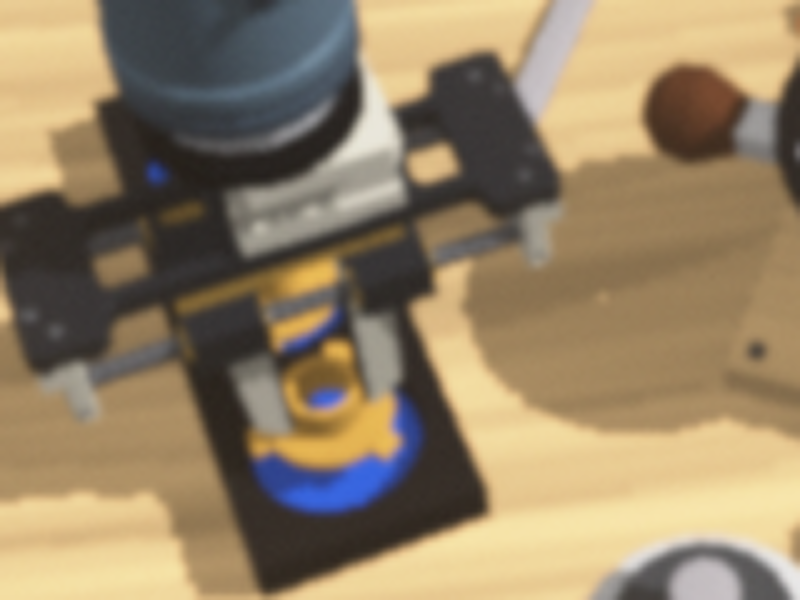

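The bush hangs level over the blue recess, with its collar at crop (322,385), the recess near edge at 513 and its right edge at 422. The held collar's known position gives me the scene camera's bias.

Run:
```python
from h import *
from m import blobs,planefit
S=cam("scene"); t=robot.current_tcp_pos()
print("collar top predicted crop px",(proj(S,[t[0],t[1],t[2]+10.5])-[170,215])*5)
c=np.concatenate(blobs(S,(100,90,50),(130,255,255),(215,280,265,325),3)); q=c[:,0]
print("blue lowest",q[q[:,1].argmax()],"rightmost",q[q[:,0].argmax()])
print("pred rim lowest/right",max((tuple(proj(S,[611.6+35*np.cos(a),-119.2+35*np.sin(a),22])) for a in np.linspace(0,6.28,90)),key=lambda v:v[1]),max((tuple(proj(S,[611.6+35*np.cos(a),-119.2+35*np.sin(a),22])) for a in np.linspace(0,6.28,90)),key=lambda v:v[0]))
```

```text
top sole [566.8 139.9 143.  144.5]
top recess [619.7 -88.4   7.3  23. ]
top button [482.4 181.   16.6  18.5] 54.0
scene sole [572.2 137.8 141.1 143.4]
scene recess [ 613.3 -117.9   57.4   65.8]
scene button [493.7 178.4  15.2  16.8] 27.5
collar top predicted crop px [319.85157655 381.44560634]
blue lowest [230 317] rightmost [254 303]
pred rim lowest/right (np.float64(234.31414404989656), np.float64(316.1036909063201)) (np.float64(254.01066439221972), np.float64(299.90141641539293))
```

After correcting the bias, the recess agrees with my target to about 0.5 mm. I lower the bush.

Run:
```python
from h import *
r=[611.6,-119.2]; F=lambda:(np.round(robot.current_contact_force(),1),np.round(robot.current_tcp_pos(),2),round(robot.current_gripper_width()*93,1),robot.current_t())
robot.sleep(.1); print(F())
h=robot.move_linear([*r,27],speed=25,f_stop=3); print(h,*F())
if not h:
    h=robot.move_linear([*r,22],speed=6,f_stop=2.5); robot.sleep(.2); print(h,*F())
```

```text
(array([-0.2, -0.5, -0.9]), array([ 611.58, -119.19,   44.96]), 29.0, 37.2083)
False [ 0.1 -0.8 -1.9] [ 611.73 -119.25   27.1 ] 29.1 38.075
True [-0.1  0.3  6.4] [ 611.53 -119.18   22.97] 29.0 38.925
```

```bash
python3 - <<'E'
from h import *
r=[611.6,-119.2]
robot.move_gripper(0.42); robot.sleep(.2)
print(robot.current_gripper_width(),robot.current_contact_force())
robot.move_linear([*r,60],speed=50); robot.move_linear([*r,220],speed=150)
robot.move_ptp([420,-250,260],[np.pi,0,0.27]); robot.sleep(.3)
T,S=cam("top"),cam("scene")
a=[cv2.resize(i,None,fx=4,fy=4,interpolation=cv2.INTER_CUBIC) for i in(T["img"][195:320,340:440],S["img"][215:340,185:285])]
cv2.imwrite("pics/end.png",np.hstack(a)); print(robot.current_t())
E
python3 m.py
```

```text
0.42001179723127524 [0.74145368 0.69618467 0.6056873 ]
43.0167
top sole [566.9 139.7 143.7 146.7]
top recess [ 594.8 -137.5   17.7   44.9]
top button [482.6 181.4  17.7  18.8] 59.0
scene sole [571.5 138.  141.6 146.1]
scene recess [ 632.5 -125.    19.7   42. ]
scene button [493.7 178.4  15.2  16.8] 27.5
```

View pics/end.png

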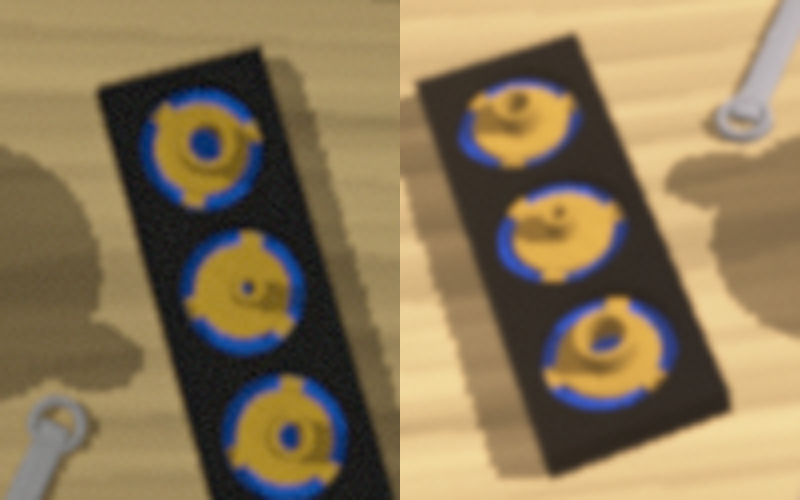

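The bush lies flat and centred in its recess, at crop (205,145) from the top and (605,350) from the scene camera. The other two bushes are undisturbed and the button is still down, so I hand in.

```bash
python3 -c "
from bench import robot
print(robot.hand_in())"
```

```text
the job is handed in; nothing more can be done
None
```

The job is handed in: the button is down, and the bush was turned 72° to its stop, lifted off and set flat, collar up, in the empty blue recess at about 43 s; no verdict came back.

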